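# Switch on the studio lamps with the T-key

### The job

Take the steel T-key out of its wooden rest and switch on the studio lamps at the grey power unit: push the key fully home in one of the two key switches, then turn it a quarter turn clockwise to on. Either switch will do, but a broken piece may be lying inside under one of them: if the key stops hard well short of home, do not force it or turn it there, take it out and use the other. Leave the key upright and fully home in the switched-on switch, the other switch still off, and the things around undisturbed.

Things in the scene. Friction and masses are not known exactly. Their poses are not given: they have to be found in the camera images.
- key: Steel T-key, 98 mm long, about 0.2 kg. Origin: centre of the blade's tip; z runs from tip to grip (up when standing). Blade: bar 24 (x) by 8 mm (y), z 0 to 64 mm, same after a half turn about z; collar 34 by 14 mm at z 56 to 62. Grip: plate 64 (x) by 10 mm (y), z 62 to 98 mm, pinched across its 10 mm. Starts standing tip down in the rest, tip 10 mm above the table.
- key_rest: Fixed pale wooden block, 70 (x) by 60 (y) by 40 mm high, origin at the centre of its underside; a 27 by 11 mm slot (long side along x), 30 mm deep, holds the key's blade.
- power_unit: Fixed grey steel case, 150 (x) by 250 (y) by 80 mm high, origin at the centre of its underside; key switches in its top at y = +60 mm (left) and -60 mm (right), 8 mm proud. Inside, out of sight, a broken piece may lie under one: there the key stops hard, tip about 10 mm below the mouth; in a free one it goes 28 mm deep, fully home. Over 70 N on it is forcing.
- keyhole_left (a point): Centre of the keyhole's mouth on top of the left switch (round, steel, 52 mm across), 88 mm above the table. z up; turns with the switch: x is the keyhole's long side. Keyhole 26.5 (x) by 10.5 mm (y), 2 mm bevel at the mouth, 28 mm deep; a light sprung black dust shutter (under 1 N) 3 mm below the mouth gives way to the key.
- keyhole_right (a point): The same for the right switch.
- switch_left (a joint): Turn of the left switch, rad: 0 is with its keyhole along the unit's x, grows clockwise seen from above, stop at 1.75. It starts off, somewhere between 0 and 0.3; it is on from 1.35. About 0.08 N m of friction; it stays where it is left.
- switch_right (a joint): The same for the right switch.
- palette_dish: Bystander: white round china dish, 170 mm across, 20 mm high, origin at the centre of its underside.
- tape_roll: Bystander: cardboard-brown roll of tape lying flat, 100 mm across, 25 mm high, origin at the centre of its underside.
- ink_bottle: Bystander: amber glass jar with black cap, 60 mm across, 100 mm high, origin at the centre of its underside.
- brush_jar: Bystander: blue pottery jar of brushes, 80 mm across, about 220 mm high with the brushes, origin at the centre of its underside.
Not all that is in view belongs to the job. There is more than one size of the key; the one meant has the size given above.

How it is judged (in metres and radians):
On the way, in this order (a step that is already met when the one before it is completed fails the run):
1. the key is lifted clear of its rest (height (world z) of key above 0.05 m), for 0.1 s.
2. the key is fully home in a switch that is still off (((z of key in the frame of keyhole_left below -0.022 m and horizontal distance between key and keyhole_left below 0.005 m and angle between key's own z axis and vertical below 0.2 rad and value of joint switch_left below 0.6 rad) or (z of key in the frame of keyhole_right below -0.022 m and horizontal distance between key and keyhole_right below 0.005 m and angle between key's own z axis and vertical below 0.2 rad and value of joint switch_right below 0.6 rad))), for 0.1 s.
At the end, for the whole second after the job is handed in: The key stands upright (within 0.2 rad), at rest, fully home (tip at least 22 mm below the mouth, within 5 mm of its centre) in one switch; that switch is turned to at least 1.35 rad, and the other is below 0.6 rad (((z of key in the frame of keyhole_left below -0.022 m and horizontal distance between key and keyhole_left below 0.005 m and angle between key's own z axis and vertical below 0.2 rad and value of joint switch_left above 1.35 rad and value of joint switch_right below 0.6 rad and linear speed of key below 0.02 m/s) or (z of key in the frame of keyhole_right below -0.022 m and horizontal distance between key and keyhole_right below 0.005 m and angle between key's own z axis and vertical below 0.2 rad and value of joint switch_right above 1.35 rad and value of joint switch_left below 0.6 rad and linear speed of key below 0.02 m/s))); the robot touches nothing.
It fails at once if the key was forced: pushed against the power unit with more than 70 N (contact force between key and power_unit above 70 N).
It fails at once if the gripper or arm pushed the power unit with more than 70 N (contact force between any of the fingers, the arm and power_unit above 70 N).
It fails at once if a switch was turned on with the key stopped short in it ((horizontal distance between key and keyhole_left below 0.006 m and z of key in the frame of keyhole_left between -0.016 and -0.004 m and value of joint switch_left above 0.6 rad) or (horizontal distance between key and keyhole_right below 0.006 m and z of key in the frame of keyhole_right between -0.016 and -0.004 m and value of joint switch_right above 0.6 rad)).
It fails at once if a bystander was pushed, knocked over or carried off (over 30 mm) (distance of any of palette_dish, tape_roll, ink_bottle, brush_jar from where it was at the start of the episode above 0.03 m or angle between any of palette_dish, tape_roll, ink_bottle, brush_jar's own z axis and vertical above 0.5 rad).
It also fails if it takes over 51 s, if anything falls off the work surface, if the arm or the gripper's body presses on something with over 40 N, if the wrist force passes 120 N, or if a joint passes its speed limit or range.

### The arm

A 6-joint arm with a two-finger parallel gripper is mounted at the origin on the work surface. World frame = base frame: x ahead of the robot, y to its left, z up, the work surface at z = 0. Lengths are in mm, angles in rad, forces in N, time in s.
With the tool pointing down it reaches from about 275 to 750 mm from the base axis. Payload 10.2 kg.
Tool frame: the origin (TCP) lies at the very end of the fingers, on their centre line; the grasp point (between the pads) lies 19 mm behind it; z points along the fingers, y is the line along which they close (so a half turn about z gives the same grasp; the last joint's range is limited). The gripper opens to 85 mm and grips with 20 to 120 N. Pads are 22 mm wide; open, the fingers measure 114 mm over their backs; the gripper's body (76 mm by 85 mm) begins 54 mm behind the grasp point. The pads swing forward as they close: fully open they stand 13 mm farther back than shut.
Start: joints at [-1.486, 0.313, 1.498, -0, 1.331, -0.223], TCP at [159.043, -500.337, 231.294] pointing down, gripper open.
Joint ranges: [-2.94, 2.94], [-0.97, 2.17], [0.19, 2.56], [-1.23, 4.37], [0.02, 3.11], [-2.88, 2.88]. Speed limits (rad/s): [2.39, 2.39, 3.01, 3.14, 3.14, 3.14].

### API

Orientations are given as a unit quaternion [w, x, y, z].
In Python, from rig import ctrl gives the robot as it stands.
- The arm moves only by the tool step_arm, never from a script. Its argument "increments" is a list of rows, each a list of 3 entries, a list of its own where there are three numbers: the shift along the tool's x, y, z in cm, then the turn, a rotation vector about the tool's x, y, z in degrees, then the opening in per cent of the stroke, from 0 (shut) to 100 (fully open). A call has 1 to 8 rows; each row is the pose to reach, as a shift and turn from the pose commanded when the call began, along the tool's axes at that moment; what a row does not reach only later rows make up. A row lasts 1/8 s, in which the tool goes at most 62.5 mm and 10.7 degrees, less where a joint would pass 70% of its speed; a pose out of reach is approached as far as the arm can. A call with a gripper value outside its range is refused whole. The fingers move at their own pace and stop on an object; "squeeze" is the grip in N (left out, the last holds). Time passes only in rows, so rows that repeat a pose let the fingers close. It gives the time, the measured TCP pose, the force, the opening and the grip force at its end, in the units of the state.
- ctrl.sense(): the state, without advancing time (a new reading comes with each control period).
- ctrl.capture(name): name is "scene" or "top" or "wrist"; returns a dict with "img" (384x512x3 uint8, red, green, blue), "fx", "fy", "cx", "cy" (pixels), "extrinsics" (4x4, takes a point from camera to world coordinates). Camera axes: x right, y down, z forward; pixel columns grow to the right and rows downward; lengths in mm; the calibration is good to about 2 mm. A picture is of the moment at which its call begins. There is no depth.
- ctrl.finish_job(): hands the job in; it is judged then, once.
The state is a dict: "time_s": time; "joints": joint angles; "dq": joint speeds; "tau": joint torques, N m; "eef_pos": TCP position; "ee_rot": TCP orientation; "force": force on the tool from outside, world axes, zero at the start; "wrist_torque": the same for the moment, N m; "grip_width": opening from 0.0 (shut) to 1.0 (fully open); "grip_force": force on a finger pad.
Only numpy, scipy, OpenCV 4.12 (cv2) and the standard library are available. Lean on these libraries where they do the work, as an engineer would, in place of code of your own. Each camera call takes 0.05 s, during which the arm holds its last target. There are 200 camera calls.

## Working session

There is one attempt and no reset: what is moved stays moved. The work goes in short steps, Python scripts to look and compute and a tool call to move; the robot and the scene stay as the last step left them, time stands still between calls to the robot, and variables do not carry over. Pictures are saved under pics/ and viewed, at most 10 in all, crops included, and the job is handed in when it is done.

Besides the shell and the picture viewer there is one more tool, called after ">>>" by a JSON object that holds its "op" and its "data", one argument or row to a line. step_arm: Moves the arm, as the interface text tells. Its arguments: {"type":"object","properties":{"increments":{"type":"array"},"squeeze":{"type":"number"}},"required":["increments"]}

```bash
mkdir -p pics; ls; python3 - <<'E'
from rig import ctrl
import cv2,numpy as np,pickle
d={n:ctrl.capture(n) for n in("scene","top")}
pickle.dump(d,open("c0.pkl","wb"))
for n in d:
    cv2.imwrite(f"pics/{n}0.png",cv2.resize(d[n]["img"][:,:,::-1],(800,600),interpolation=cv2.INTER_CUBIC))
    print(n,d[n]["fx"],d[n]["cx"],d[n]["cy"],np.round(d[n]["extrinsics"],3).tolist())
print(ctrl.sense())
E
```

```text
pics
scene 461.7728680859226 250.6724492797171 195.10140368034124 [[0.634, 0.449, -0.629, 1606.082], [0.773, -0.392, 0.499, -766.361], [-0.023, -0.803, -0.596, 1001.173], [0.0, 0.0, 0.0, 1.0]]
top 397.2363964879196 247.21269467232258 192.90275869274217 [[-0.008, -0.997, 0.074, 550.38], [-1.0, 0.009, 0.008, -6.6], [-0.009, -0.074, -0.997, 1403.293], [0.0, 0.0, 0.0, 1.0]]
{'time_s': 0.1, 'joints': array([-1.48640757e+00,  3.13385014e-01,  1.49832079e+00, -8.98040176e-06,
        1.33098459e+00, -2.23394633e-01]), 'dq': array([-0.0003184 , -0.0015043 , -0.00113215,  0.00018951,  0.00124042,
       -0.00013624]), 'tau': array([ 3.06231916e-03, -4.12902725e+01, -2.60139871e+01, -2.07722319e-04,
        3.01442662e-03,  1.33251208e-05]), 'eef_pos': array([ 159.01777783, -500.11631109,  230.81210003]), 'ee_rot': array([-5.47847074e-04,  9.88181711e-01,  1.53286022e-01,  3.37667387e-05]), 'force': array([-0.30664636, -0.98751716, -0.59212285]), 'wrist_torque': array([ 0.01553963, -0.01535969,  0.06390523]), 'grip_force': 0.0, 'grip_width': 0.9991283753902945}
```

View pics/scene0.png

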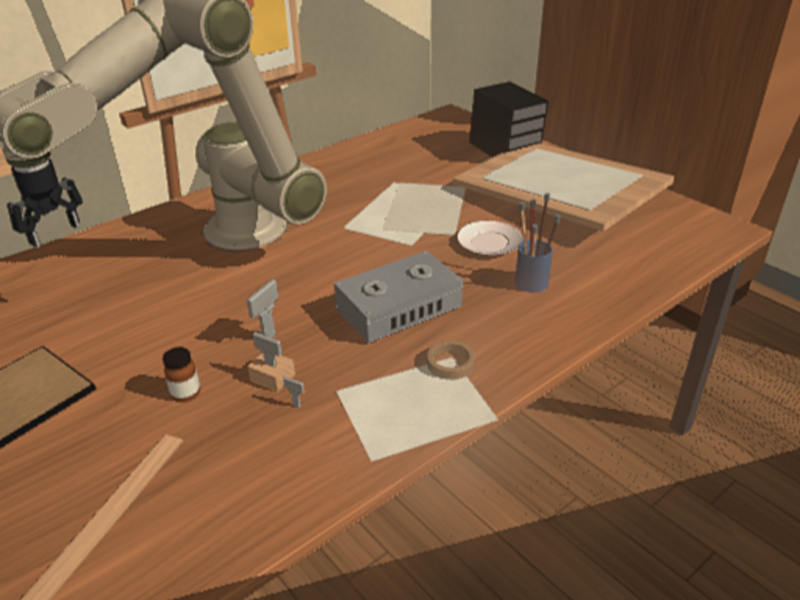

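View pics/top0.png

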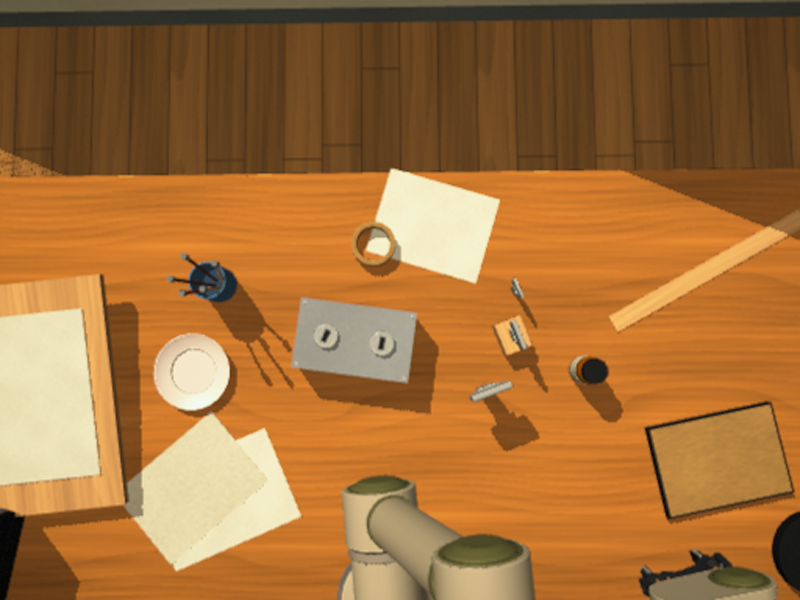

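Candidates for the key in the top picture: a small T-key at (517,290), the one standing in the wooden block at (515,335), and a larger one at (490,391). By the description it is the one in the rest at (515,335). The unit's switches are at (326,336) and (381,343). I'll check in a close crop.

```bash
cat >h.py <<'E'
import numpy as np,pickle,cv2
def ray(c,u,v,z):
    E=c["extrinsics"];d=E[:3,:3]@np.array([(u-c["cx"])/c["fx"],(v-c["cy"])/c["fy"],1]);o=E[:3,3]
    return o+d*(z-o[2])/d[2]
def proj(c,p):
    q=np.linalg.inv(c["extrinsics"])@np.r_[p,1];return np.array([c["fx"]*q[0]/q[2]+c["cx"],c["fy"]*q[1]/q[2]+c["cy"]])
E
python3 - <<'E'
from h import *
d=pickle.load(open("c0.pkl","rb"))
t=d["top"];s=d["scene"]
a=t["img"][170:270,180:280,::-1];b=t["img"][170:270,290:390,::-1]
c=s["img"][170:270,140:240,::-1]; e=s["img"][150:220,200:300,::-1]
im=np.hstack([cv2.resize(x,(400,400),interpolation=cv2.INTER_CUBIC) for x in(a,b)])
cv2.imwrite("pics/crop1.png",im)
R=lambda x,y,z:np.round(ray(t,x*.64-.18,y*.64-.18,z),1)
for n,x,y,z in[("rest key",518,333,108),("small",517,290,90),("big",490,391,110),("L",326,336,88),("R",381,343,88),("c1",305,298,80),("c2",416,314,80),("c3",407,382,80),("c4",293,367,80),("ink",592,370,100)]:print(n,R(x,y,z))
E
```

```text
rest key [ 578.6 -268.9  108. ]
small [ 670.1 -272.6   90. ]
big [ 459.5 -207.9  110. ]
L [576.1 133.2  88. ]
R [560.4  16.8  88. ]
c1 [657.9 178.9  80. ]
c2 [621.6 -58.3  80. ]
c3 [477.6 -37.5  80. ]
c4 [511.1 204.2  80. ]
ink [ 500.5 -422.5  100. ]
```

View pics/crop1.png

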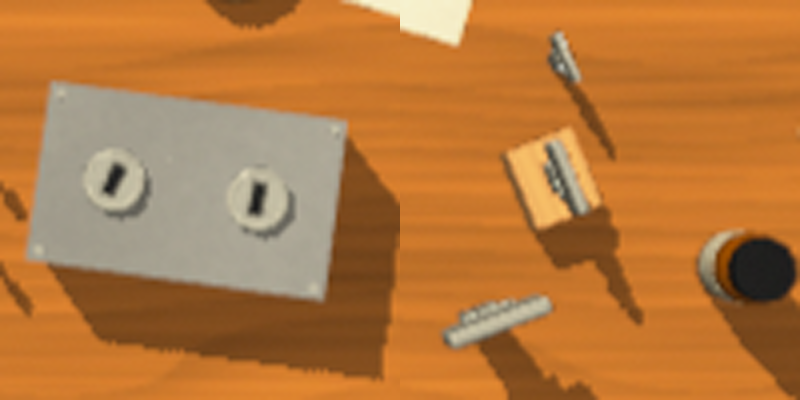

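The key in the rest is confirmed. Its grip runs from (550,143) to (584,212) in the crop, about 62 mm long. The smaller and bigger decoys at (563,57) and (498,320) are not in the block. Both keyholes are nearly along the unit's x.

```bash
cat >>h.py <<'E'
from scipy.spatial.transform import Rotation as Ro
def tool(s): # tool->world rotation
    q=np.array(s["ee_rot"]);return Ro.from_quat(np.r_[q[1:],q[0]])
def plan(s,p,yaw):
    """shift (cm, tool axes) and rotvec (deg, tool axes) to TCP p, tool down with tool-x at yaw deg"""
    R=tool(s);a=np.radians(yaw)
    T=Ro.from_matrix(np.array([[np.cos(a),np.sin(a),0],[np.sin(a),-np.cos(a),0],[0,0,-1]]))
    return np.round(R.inv().apply(np.array(p)-s["eef_pos"])/10,2),np.round((R.inv()*T).as_rotvec(degrees=True),1)
E
python3 - <<'E'
from h import *
from rig import ctrl
t=pickle.load(open("c0.pkl","rb"))["top"]
C=lambda x,y,z,o:ray(t,o+x/4-.4,170+y/4-.4,z)
a=C(552,145,108,190);b=C(584,211,108,190);m=(a+b)/2
print(a,b,m,np.degrees(np.arctan2(*(a-b)[1::-1])))
for n,p,q in[("L",(122,165),(107,196)),("R",(262,183),(256,217))]:
    p=C(*p,88,180);q=C(*q,88,180);print(n,(p+q)/2,np.degrees(np.arctan2(*(p-q)[1::-1])))
s=ctrl.sense();print(plan(s,[m[0],m[1],250],20))
E
```

```text
[ 601.77425715 -257.26857263  108.        ] [ 547.99072957 -281.94599201  108.        ] [ 574.88249336 -269.60728232  108.        ] 24.64700972133752
L [576.59339456 133.92821625  88.        ] -26.007896003251467
R [559.50424028  14.48195716  88.        ] -10.473643787934376
(array([46.62, -9.37, -1.9 ]), array([-0.1, -0. , -2.4]))
```

>>> {"op": "step_arm", "data": {
  "increments": [
    [[12, -2.3, -0.5], [0, 0, -2], 100],
    [[24, -4.7, -1], [0, 0, -5], 100],
    [[36, -7, -1.5], [0, 0, -7], 100],
    [[46.6, -9.4, -2], [0, 0, -7], 100],
    [[46.6, -9.4, -2], [0, 0, -7], 100],
    [[46.6, -9.4, -2], [0, 0, -7], 100],
    [[46.6, -9.4, -2], [0, 0, -7], 100],
    [[46.6, -9.4, -2], [0, 0, -7], 100]
  ]
}}

```text
time_s: 1.1
eef_pos: [576.6, -267.5, 250.7]
ee_rot: [-0.0, 0.977, 0.214, -0.0]
force: [-0.3, -1.1, -0.8]
grip_width: 0.999
grip_force: 0.0
```

```bash
python3 - <<'E'
from h import *
from rig import ctrl
s=ctrl.sense();print(s["eef_pos"],s["joints"],s["dq"].round(3))
w=ctrl.capture("wrist");pickle.dump(w,open("w1.pkl","wb"))
print(w["fx"],w["cx"],w["cy"],w["extrinsics"].round(2).tolist(), proj(w,[575,-270,108]))
cv2.imwrite("pics/w1.png",w["img"][:,:,::-1])
E
```

```text
[ 576.61136157 -267.54323272  250.74547435] [-6.18512882e-01  5.55759166e-01  1.08857674e+00  2.14452665e-04
  1.49804559e+00  5.20291915e-01] [ 0.427  0.402 -0.661 -0.007  0.259  0.44 ]
297.5842396823892 253.09281492004192 189.71941683695482 [[0.42, -0.87, -0.26, 643.43], [-0.91, -0.4, -0.12, -238.24], [-0.0, 0.29, -0.96, 393.2], [0.0, 0.0, 0.0, 1.0]] [253.73850074 180.15060151]
```

View pics/w1.png

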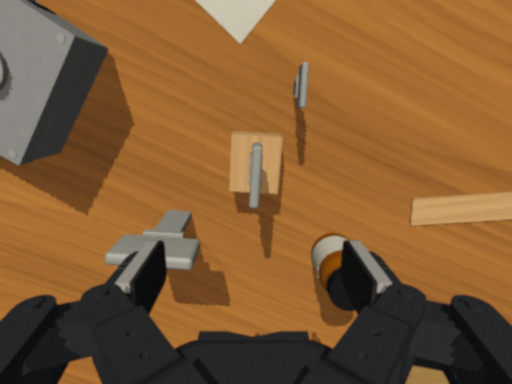

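The key's grip is seen from above, from about (257,145) to (254,207), over the block at (256,162). The ink bottle at (335,265) is clear of the right finger's path. I'll measure it numerically once it is still.

```bash
python3 - <<'E'
from h import *
from rig import ctrl
w=ctrl.capture("wrist");s=ctrl.sense();print(s["eef_pos"],s["dq"].round(3));pickle.dump(w,open("w1.pkl","wb"))
g=cv2.cvtColor(w["img"],cv2.COLOR_RGB2HSV)
u,v=proj(w,[575,-270,108]).round().astype(int);print(u,v)
for r in range(v-46,v+34,3):
    print(r,u-14,' '.join(f"{int(a)}/{int(b)}" for a,b in g[r,u-14:u+16,1:]))
E
```

```text
[ 576.98831498 -267.03449676  250.2550436 ] [-0.065 -0.038  0.065 -0.02  -0.014 -0.042]
255 183
137 241 128/188 127/187 129/186 129/186 128/184 129/182 131/179 131/179 130/177 131/177 130/176 128/177 132/176 132/176 130/175 132/176 130/175 131/175 132/174 131/173 130/174 131/173 133/173 132/172 133/173 132/172 131/171 134/170 132/170 131/169
140 241 126/199 125/200 126/200 126/201 127/200 127/198 128/196 126/194 128/192 125/191 127/193 128/195 126/198 126/201 126/203 126/203 126/201 128/197 129/191 129/188 129/188 130/189 128/193 127/195 127/198 125/198 126/198 125/196 128/194 126/192
143 241 126/200 126/200 126/201 127/201 127/201 127/199 128/196 128/194 126/192 125/192 126/194 126/197 126/199 125/202 126/203 125/202 126/200 127/195 127/191 129/188 127/190 126/192 126/194 126/196 125/198 126/199 126/198 124/197 128/196 127/195
146 241 127/199 125/200 126/201 126/200 125/200 126/198 128/195 128/193 128/191 125/192 128/194 124/195 118/186 92/166 60/145 41/137 38/136 42/135 48/137 61/141 90/156 117/177 125/191 126/197 125/198 126/199 126/198 128/197 126/196 126/194
149 241 125/200 127/
[... 4717 characters left out ...]
/97 177/98 175/99 182/98 183/99 181/100 173/100 130/100 61/113 32/127 26/138 23/142 23/144 25/142 24/138 28/128 49/115 102/107 161/109 175/108 183/107 185/106 185/105 180/105 178/106 180/106 183/106 182/105 178/106
212 241 183/103 178/102 177/101 180/102 182/101 182/98 178/99 176/100 177/98 175/99 172/98 164/98 154/98 159/96 160/97 154/101 167/104 169/107 186/107 182/109 181/110 181/111 179/111 182/112 181/111 180/112 182/109 182/108 181/107 179/107
215 241 182/150 181/138 185/123 182/122 182/130 178/136 178/135 180/132 184/118 184/112 175/115 180/115 181/117 180/125 183/124 181/111 182/101 183/99 179/101 181/100 179/101 178/102 190/102 180/105 185/105 187/108 185/109 173/112 182/112 176/113
```

```bash
python3 - <<'E'
from h import *
from rig import ctrl
w=pickle.load(open("w1.pkl","rb"));s=ctrl.sense()
f=lambda v:258.0+(v-152)*(254.4-258)/54
for v0 in(147.5,149.5):
    a=ray(w,f(v0),v0,108);b=ray(w,f(210.3),210.3,108);m=(a+b)/2;y=np.degrees(np.arctan2(*(a-b)[1::-1]))
    print(a,b,m,np.linalg.norm(a-b),y)
print(s["eef_pos"],plan(s,[m[0],m[1],150],y),plan(s,[m[0],m[1],75],y),s["dq"].round(3))
E
```

```text
[ 608.82954428 -258.05658119  108.        ] [ 548.96263134 -281.43344951  108.        ] [ 578.89608781 -269.74501535  108.        ] 64.26916240921862 21.329680926796087
[ 607.03443718 -258.7575357   108.        ] [ 548.96263134 -281.43344951  108.        ] [ 577.99853426 -270.0954926   108.        ] 62.34205403093224 21.329680926796115
[ 576.98831498 -267.03449676  250.2550436 ] (array([-0.04,  0.33, 10.03]), array([-0.1, -0. ,  3.5])) (array([-0.04,  0.34, 17.53]), array([-0.1, -0. ,  3.5])) [-0.065 -0.038  0.065 -0.02  -0.014 -0.042]
```

>>> {"op": "step_arm", "data": {
  "increments": [
    [[0, 0.3, 4], [0, 0, 3], 100],
    [[0, 0.3, 8], [0, 0, 3], 100],
    [[0, 0.3, 12], [0, 0, 3], 100],
    [[0, 0.3, 15], [0, 0, 3], 80],
    [[0, 0.3, 17.3], [0, 0, 3], 60],
    [[0, 0.3, 17.3], [0, 0, 3], 30],
    [[0, 0.3, 17.3], [0, 0, 3], 0],
    [[0, 0.3, 17.3], [0, 0, 3], 0]
  ],
  "squeeze": 60
}}

```text
time_s: 2.2
eef_pos: [576.0, -272.3, 79.7]
ee_rot: [0.0, 0.982, 0.188, 0.0]
force: [-2.6, 3.0, 4.5]
grip_width: 0.103
grip_force: 59.4
```

>>> {"op": "step_arm", "data": {
  "increments": [
    [[0, 0, 0], [0, 0, 0], 0],
    [[0, 0, 0], [0, 0, 0], 0],
    [[0, 0, 0], [0, 0, 0], 0]
  ]
}}

```text
time_s: 2.58
eef_pos: [576.0, -272.3, 79.7]
ee_rot: [0.0, 0.982, 0.188, 0.0]
force: [-3.9, 2.6, 5.5]
grip_width: 0.108
grip_force: 59.7
```

```bash
python3 - <<'E'
from h import *
from rig import ctrl
w=ctrl.capture("wrist");s=ctrl.sense();print(s["eef_pos"],s["ee_rot"],s["dq"].round(3),s["force"],s["wrist_torque"],s["grip_width"],s["grip_force"])
pickle.dump(w,open("w2.pkl","wb"));cv2.imwrite("pics/w2.png",w["img"][:,:,::-1])
E
```

```text
[ 576.01960854 -272.27020352   79.6522095 ] [2.51801122e-04 9.82222008e-01 1.87722609e-01 2.91159571e-04] [ 0.001 -0.    -0.001  0.    -0.002 -0.001] [-2.20095012  3.0176628   6.72698014] [ 0.68191675  0.61530478 -0.00277528] 0.10990559504184763 59.71626698970795
```

View pics/w2.png

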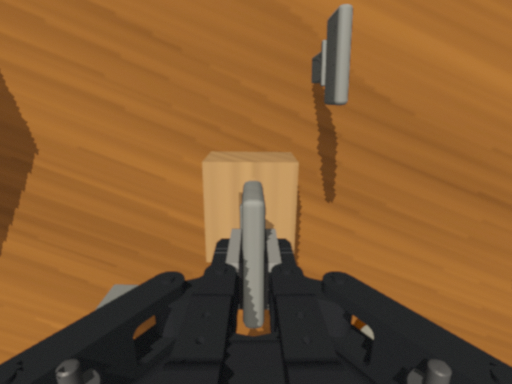

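The key is held between the pads, its grip running from (253,185) to (253,328), with the blade still in the block. Next I'll lift it and carry it to the right switch, flipping the wrist half a turn so that the quarter turn stays within the last joint's range.

>>> {"op": "step_arm", "data": {
  "increments": [
    [[0, 0, -3], [0, 0, 0], 0],
    [[0, 0, -6], [0, 0, 0], 0],
    [[0, 0, -9], [0, 0, 0], 0],
    [[0, 0, -12], [0, 0, 0], 0],
    [[0, 0, -14.5], [0, 0, 0], 0],
    [[0, 0, -14.5], [0, 0, 0], 0]
  ]
}}

```text
time_s: 3.38
eef_pos: [576.5, -272.8, 225.2]
ee_rot: [0.002, 0.982, 0.188, 0.001]
force: [0.1, -0.5, -2.7]
grip_width: 0.107
grip_force: 58.9
```

```bash
python3 - <<'E'
from h import *
from rig import ctrl
s=ctrl.sense();print(s["eef_pos"],s["grip_width"],s["joints"])
print(plan(s,[614,5,225],169.5))
E
```

```text
[ 576.46833811 -272.75555798  225.16820874] 0.10747644823337292 [-6.25264637e-01  5.70111193e-01  1.13098763e+00 -1.52971951e-04
  1.43616972e+00  5.67861851e-01]
(array([ 13.73, -24.43,  -0.04]), array([   0.2,    0.2, -147.9]))
```

>>> {"op": "step_arm", "data": {
  "increments": [
    [[2, -4, 0], [0, 0, -10], 0],
    [[4, -8, 0], [0, 0, -20], 0],
    [[6, -12, 0], [0, 0, -30], 0],
    [[8, -16, 0], [0, 0, -40], 0],
    [[10, -20, 0], [0, 0, -50], 0],
    [[12, -22, 0], [0, 0, -60], 0],
    [[13.7, -24.4, 0], [0, 0, -70], 0],
    [[13.7, -24.4, 0], [0, 0, -80], 0]
  ]
}}

```text
time_s: 4.38
eef_pos: [613.1, 7.0, 221.5]
ee_rot: [-0.001, 0.629, 0.778, -0.0]
force: [1.0, -1.0, -1.7]
grip_width: 0.102
grip_force: 58.9
```

>>> {"op": "step_arm", "data": {
  "increments": [
    [[0, 0, 0], [0, 0, -10], 0],
    [[0, 0, 0], [0, 0, -20], 0],
    [[0, 0, 0], [0, 0, -30], 0],
    [[0, 0, 0], [0, 0, -40], 0],
    [[0, 0, 0], [0, 0, -50], 0],
    [[0, 0, 0], [0, 0, -60], 0],
    [[0, 0, 0], [0, 0, -68], 0],
    [[0, 0, 0], [0, 0, -68], 0]
  ]
}}

```text
time_s: 5.38
eef_pos: [612.9, 5.0, 221.9]
ee_rot: [-0.001, 0.091, 0.996, 0.0]
force: [0.7, 0.8, -2.3]
grip_width: 0.1
grip_force: 58.9
```

```bash
python3 - <<'E'
from h import *
from rig import ctrl
ctrl.capture("wrist");ctrl.capture("wrist")
w=ctrl.capture("wrist");s=ctrl.sense();print(s["time_s"],s["eef_pos"],s["ee_rot"],s["dq"].round(3),s["joints"])
pickle.dump((w,s),open("w3.pkl","wb"));cv2.imwrite("pics/w3.png",cv2.resize(w["img"][:,:,::-1],(800,600),interpolation=cv2.INTER_CUBIC))
print(proj(w,[559.5,14.5,88])*800/512)
E
```

```text
5.525 [613.14748687   5.01534353 222.68868735] [-3.90778863e-04  9.15641971e-02  9.95799098e-01  2.50649268e-05] [ 0.001 -0.004 -0.005 -0.001  0.003 -0.01 ] [-1.82638325e-01  5.16774565e-01  1.22197354e+00 -2.13563926e-05
  1.40362743e+00 -1.57004582e+00]
[396.15119669 189.77146725]
```

View pics/w3.png

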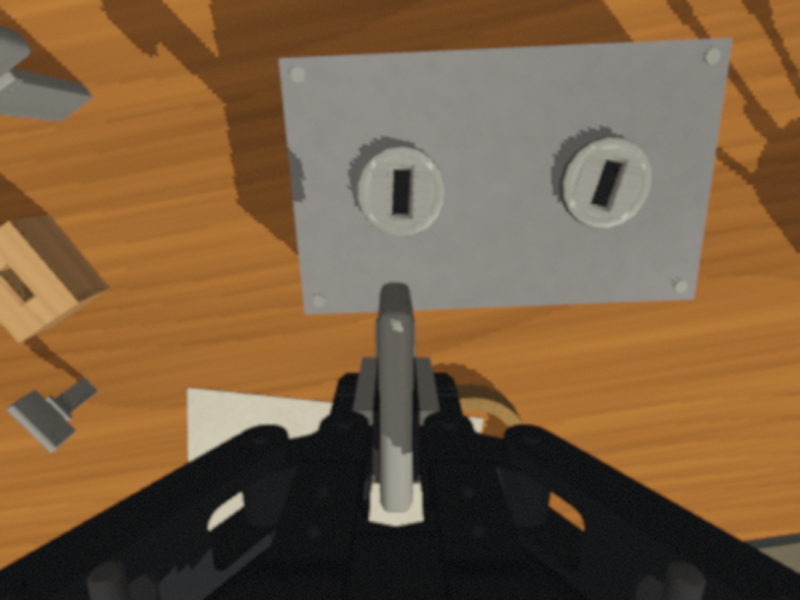

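The picture shows the right keyhole at (402,193) and the left at (607,183). The key is held with its grip from about (397,310) to (397,510). I'll measure both.

```bash
python3 - <<'E'
from h import *
w,s=pickle.load(open("w3.pkl","rb"))
hsv=cv2.cvtColor(w["img"],cv2.COLOR_RGB2HSV);V=hsv[:,:,2]
for n,(cx,cy) in{"R":(402,193),"L":(607,183)}.items():
    cx=int(cx*.64);cy=int(cy*.64);y0,x0=cy-22,cx-14
    m=np.clip((110-V[y0:y0+44,x0:x0+28].astype(float))/70,0,1)
    lab=cv2.connectedComponents((m>0.2).astype(np.uint8))[1];m*=lab==lab[cy-y0,cx-x0]
    ys,xs=np.mgrid[y0:y0+44,x0:x0+28];k=m.sum();ux,uy=(m*xs).sum()/k,(m*ys).sum()/k
    C=np.cov(np.c_[xs.ravel(),ys.ravel()].T,aweights=m.ravel());e,v=np.linalg.eigh(C);d=v[:,1]
    p=ray(w,ux,uy,86);a=ray(w,ux+20*d[0],uy+20*d[1],86)-p
    print(n,k,ux,uy,p,np.degrees(np.arctan2(a[1],a[0])),np.sqrt(12*e))
S=hsv[:,:,1];
print(proj(w,s["eef_pos"]+[0,0,28.3]))
for r in list(range(178,212,3))+[240,270,300]+list(range(315,334,2)):print(r,238,' '.join(f"{a}" for a in V[r,238:272]))
# top estimate heights check
E
```

```text
R 291.0857142857143 256.69645661562623 122.55251276010995 [561.12350485  17.14805666  86.        ] -13.271795797565538 [10.57892335 28.18030497]
L 301.59999999999997 388.1864816218265 117.0695339143615 [578.28619322 135.9369125   86.        ] -25.129816531922238 [10.60372279 29.34650152]
[255.35343467 273.62845494]
178 238 142 143 142 142 142 142 143 142 143 142 142 142 140 142 141 142 142 142 142 142 141 141 142 141 142 142 143 142 142 143 143 144 144 143
181 238 142 143 143 143 142 142 137 129 117 109 98 89 85 85 86 85 85 87 92 97 105 115 128 136 140 141 141 141 141 141 142 141 142 142
184 238 142 142 143 143 139 125 94 72 65 65 65 67 67 65 66 65 65 63 65 64 65 65 74 100 126 140 140 141 141 141 141 142 142 142
187 238 142 142 142 140 127 100 73 64 65 66 66 67 66 67 66 66 66 66 66 66 66 64 66 79 107 131 140 141 141 141 141 141 141 141
190 238 142 140 141 137 121 86 66 64 64 65 66 66 66 66 65 65 67 64 66 65 66 66 64 70 93 122 138 140 141 141 140 140 139 140
193 238 141 141 141 136 116 79 65 64 64 67 66 66 66 67 68 66 67 65 66 65 66 64 62 63 76 107 135 141 141 140 141 140 139 138
196 
[... 1830 characters left out ...]
5 204 203 204 200 184 153 129 130 141 148 153 155 156 158 158 160 162 162 162 161 162 172 189 200 203 204 204 204 200 177 120 50
327 238 199 204 205 205 205 205 202 196 183 173 163 162 163 163 164 165 165 165 167 168 173 180 187 196 203 202 203 203 202 203 199 178 125 56
329 238 201 205 205 205 206 205 204 205 204 204 203 202 203 203 202 203 203 203 203 203 203 203 203 203 203 203 202 202 201 202 200 184 140 71
331 238 203 204 205 205 205 205 205 205 205 205 205 205 205 205 205 205 204 204 203 204 204 203 203 203 203 203 202 202 201 201 201 191 160 90
333 238 151 163 176 185 193 194 198 200 202 204 205 205 205 205 204 205 205 204 204 203 203 202 201 198 195 193 192 184 171 161 153 141 113 61
```

```bash
python3 - <<'E'
from h import *
w,s=pickle.load(open("w3.pkl","rb"));R=tool(s);p=s["eef_pos"]
print("yaw",np.degrees(np.arctan2(*R.apply([1,0,0])[1::-1])))
a=ray(w,252.6,200.8,p[2]+28.3);b=ray(w,253.2,326.5,p[2]+28.3)
print("key ends in tool",R.inv().apply(a-p),R.inv().apply(b-p),np.linalg.norm(a-b))
print("base of face",R.inv().apply(ray(w,253,182,p[2]-7.7)-p))
k=R.inv().apply((a+b)/2-p);print("key ctr",k)
E
```

```text
yaw 169.4927975202065
key ends in tool [ 33.54643403  -1.15870616 -28.27372128] [-27.85441994  -0.96018772 -28.32179414] 61.401193709839326
base of face [31.68898856 -0.99085848  7.724832  ]
key ctr [  2.84600705  -1.05944694 -28.29775771]
```

```bash
python3 - <<'E'
from h import *
from rig import ctrl
s=ctrl.sense();print(plan(s,[564,17.7,165],167.2))
E
```

```text
(array([5.06, 0.35, 5.77]), array([-0. , -0. ,  2.3]))
```

>>> {"op": "step_arm", "data": {
  "increments": [
    [[2.5, 0.2, 0], [0, 0, 2.3], 0],
    [[5.1, 0.3, 0], [0, 0, 2.3], 0],
    [[5.1, 0.3, 2], [0, 0, 2.3], 0],
    [[5.1, 0.3, 4], [0, 0, 2.3], 0],
    [[5.1, 0.3, 5.7], [0, 0, 2.3], 0],
    [[5.1, 0.3, 5.7], [0, 0, 2.3], 0],
    [[5.1, 0.3, 5.7], [0, 0, 2.3], 0]
  ]
}}

```text
time_s: 6.4
eef_pos: [564.0, 17.1, 167.1]
ee_rot: [0.001, 0.111, 0.994, -0.0]
force: [-0.2, -0.7, -0.9]
grip_width: 0.105
grip_force: 59.0
```

```bash
python3 - <<'E'
from h import *
from rig import ctrl
w=ctrl.capture("scene");s=ctrl.sense();print(s["time_s"],s["eef_pos"],s["force"],plan(s,[564,17.7,165],167.2))
u,v=proj(w,[561,18,110]).astype(int);print(u,v,proj(w,[561.3,18.3,88]))
cr=w["img"][v-45:v+30,u-50:u+50,::-1]
cv2.imwrite("pics/s4.png",cv2.resize(cr,(800,600),interpolation=cv2.INTER_CUBIC))
E
```

```text
6.45 [564.06945314  17.08723165 167.16099339] [-0.38500559  0.06978524 -2.78456791] (array([0.02, 0.06, 0.22]), array([0. , 0.1, 0.1]))
239 177 [240.32025465 182.30341598]
```

View pics/s4.png

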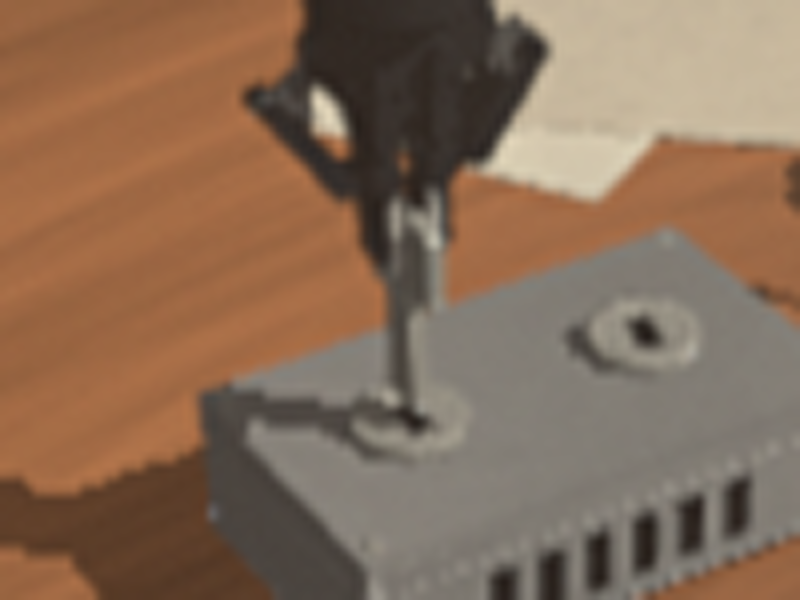

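The blade tip at (405,405) stands just over the right keyhole at (413,422), and the key is upright. I'll lower it gently.

>>> {"op": "step_arm", "data": {
  "increments": [
    [[0, 0.05, 0.4], [0, 0, 0], 0],
    [[0, 0.05, 0.7], [0, 0, 0], 0],
    [[0, 0.05, 0.9], [0, 0, 0], 0],
    [[0, 0.05, 1.1], [0, 0, 0], 0],
    [[0, 0.05, 1.2], [0, 0, 0], 0],
    [[0, 0.05, 1.3], [0, 0, 0], 0],
    [[0, 0.05, 1.3], [0, 0, 0], 0]
  ]
}}

```text
time_s: 7.32
eef_pos: [563.7, 17.6, 153.2]
ee_rot: [-0.0, 0.11, 0.994, 0.0]
force: [-1.0, 0.2, -2.0]
grip_width: 0.107
grip_force: 59.0
```

>>> {"op": "step_arm", "data": {
  "increments": [
    [[0, 0, 0.2], [0, 0, 0], 0],
    [[0, 0, 0.4], [0, 0, 0], 0],
    [[0, 0, 0.5], [0, 0, 0], 0],
    [[0, 0, 0.6], [0, 0, 0], 0],
    [[0, 0, 0.7], [0, 0, 0], 0],
    [[0, 0, 0.8], [0, 0, 0], 0],
    [[0, 0, 0.8], [0, 0, 0], 0]
  ]
}}

```text
time_s: 8.2
eef_pos: [564.2, 17.6, 147.6]
ee_rot: [0.001, 0.11, 0.994, -0.0]
force: [-6.1, 0.5, 16.5]
grip_width: 0.104
grip_force: 61.9
```

>>> {"op": "step_arm", "data": {
  "increments": [
    [[0, 0, 0.1], [0, 0, 0], 0],
    [[0, 0, 0.1], [0, 0, 0], 0]
  ]
}}

```text
time_s: 8.45
eef_pos: [564.6, 17.3, 147.5]
ee_rot: [0.002, 0.11, 0.994, -0.0]
force: [-6.2, -0.4, 21.4]
grip_width: 0.102
grip_force: 62.6
```

It stops hard about 10 mm below the mouth, so the right switch is the blocked one. I'll take the key out and use the left.

>>> {"op": "step_arm", "data": {
  "increments": [
    [[0, 0, -0.5], [0, 0, 0], 0],
    [[0, 0, -1.5], [0, 0, 0], 0],
    [[0, 0, -2.5], [0, 0, 0], 0],
    [[0, 0, -3.3], [0, 0, 0], 0],
    [[0, 0, -3.3], [0, 0, 0], 0],
    [[0, 0, -3.3], [0, 0, 0], 0]
  ]
}}

```text
time_s: 9.2
eef_pos: [563.6, 17.7, 177.0]
ee_rot: [-0.0, 0.11, 0.994, 0.0]
force: [-0.2, 0.5, -2.4]
grip_width: 0.106
grip_force: 59.1
```

```bash
python3 - <<'E'
from h import *
from rig import ctrl
s=ctrl.sense();print(s["eef_pos"],s["force"],plan(s,[581,135.9,167],154.7))
E
```

```text
[563.62664718  17.65585009 176.97606879] [-0.24309078  0.4560017  -2.35258923] (array([ 0.9 , 11.92,  1.  ]), array([-0. , -0. , 12.6]))
```

>>> {"op": "step_arm", "data": {
  "increments": [
    [[0.3, 4, 0], [0, 0, 6], 0],
    [[0.6, 8, 0], [0, 0, 12.6], 0],
    [[0.9, 11.9, 0], [0, 0, 12.6], 0],
    [[0.9, 11.9, 0.5], [0, 0, 12.6], 0],
    [[0.9, 11.9, 1], [0, 0, 12.6], 0],
    [[0.9, 11.9, 1], [0, 0, 12.6], 0],
    [[0.9, 11.9, 1], [0, 0, 12.6], 0]
  ]
}}

```text
time_s: 10.07
eef_pos: [581.2, 135.0, 167.4]
ee_rot: [0.0, 0.219, 0.976, -0.0]
force: [0.2, -1.1, -2.1]
grip_width: 0.105
grip_force: 59.2
```

```bash
python3 - <<'E'
from h import *
from rig import ctrl
w=ctrl.capture("scene");t=ctrl.capture("wrist");s=ctrl.sense();print(s["time_s"],s["eef_pos"],s["force"],plan(s,[581,135.9,167],154.7))
u,v=proj(w,[578,137,110]).astype(int);print(proj(w,[578.5,137.1,88]))
a=cv2.resize(w["img"][v-40:v+35,u-50:u+50,::-1],(600,450),interpolation=cv2.INTER_CUBIC)
cv2.imwrite("pics/s5.png",a)
# key in hand, same rows as before
V=cv2.cvtColor(t["img"],cv2.COLOR_RGB2GRAY)
for r in(190,202,327):print(r,V[r,238:272].tolist())
E
```

```text
10.175 [581.21769284 135.23037054 167.53842901] [ 0.18001455  0.51690613 -2.86427225] (array([0.05, 0.05, 0.05]), array([ 0.,  0., -0.]))
[269.51948792 171.74655683]
190 [107, 106, 107, 105, 96, 82, 70, 68, 69, 69, 70, 70, 70, 70, 70, 70, 71, 71, 71, 72, 74, 78, 81, 88, 106, 135, 156, 161, 162, 161, 162, 161, 162, 162]
202 [146, 147, 141, 121, 90, 81, 85, 89, 93, 94, 98, 99, 99, 100, 101, 99, 100, 101, 100, 100, 99, 97, 93, 90, 83, 82, 102, 135, 156, 160, 161, 160, 160, 160]
327 [71, 76, 86, 96, 106, 113, 115, 119, 125, 132, 139, 145, 147, 149, 147, 149, 150, 150, 150, 150, 149, 149, 141, 128, 115, 104, 94, 85, 79, 72, 62, 54, 36, 25]
```

View pics/s5.png

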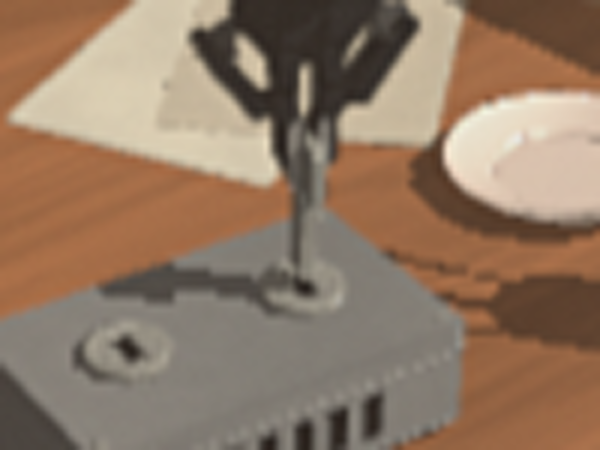

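The blade tip at (307,280) is over the left keyhole at (307,287), and the key sits unchanged in the grip. The right switch at (127,350) is still off. I'll lower it.

>>> {"op": "step_arm", "data": {
  "increments": [
    [[0, 0.05, 0.4], [0, 0, 0], 0],
    [[0, 0.05, 0.7], [0, 0, 0], 0],
    [[0, 0.05, 0.9], [0, 0, 0], 0],
    [[0, 0.05, 1.1], [0, 0, 0], 0],
    [[0, 0.05, 1.3], [0, 0, 0], 0],
    [[0, 0.05, 1.4], [0, 0, 0], 0],
    [[0, 0.05, 1.4], [0, 0, 0], 0]
  ]
}}

```text
time_s: 11.05
eef_pos: [581.3, 136.2, 153.3]
ee_rot: [-0.0, 0.219, 0.976, -0.0]
force: [-1.1, 0.5, -3.0]
grip_width: 0.108
grip_force: 59.2
```

>>> {"op": "step_arm", "data": {
  "increments": [
    [[0, 0, 0.2], [0, 0, 0], 0],
    [[0, 0, 0.4], [0, 0, 0], 0],
    [[0, 0, 0.5], [0, 0, 0], 0],
    [[0, 0, 0.6], [0, 0, 0], 0],
    [[0, 0, 0.7], [0, 0, 0], 0],
    [[0, 0, 0.8], [0, 0, 0], 0],
    [[0, 0, 0.8], [0, 0, 0], 0]
  ]
}}

```text
time_s: 11.92
eef_pos: [581.3, 136.2, 145.2]
ee_rot: [-0.0, 0.219, 0.976, -0.0]
force: [-0.3, 0.1, -2.5]
grip_width: 0.102
grip_force: 59.3
```

>>> {"op": "step_arm", "data": {
  "increments": [
    [[0, 0, 0.3], [0, 0, 0], 0],
    [[0, 0, 0.6], [0, 0, 0], 0],
    [[0, 0, 0.9], [0, 0, 0], 0],
    [[0, 0, 1.2], [0, 0, 0], 0],
    [[0, 0, 1.4], [0, 0, 0], 0],
    [[0, 0, 1.5], [0, 0, 0], 0],
    [[0, 0, 1.6], [0, 0, 0], 0],
    [[0, 0, 1.6], [0, 0, 0], 0]
  ]
}}

```text
time_s: 12.92
eef_pos: [581.4, 136.2, 129.6]
ee_rot: [0.0, 0.219, 0.976, 0.0]
force: [-1.0, -0.7, 2.0]
grip_width: 0.108
grip_force: 59.8
```

The key is fully home: the TCP reads 129.6 mm, as predicted. Now I'll turn it clockwise about the keyhole's axis, which is 2.8 mm along tool x.

>>> {"op": "step_arm", "data": {
  "increments": [
    [[0.004, -0.05, 0], [0, 0, 10], 0],
    [[0.017, -0.1, 0], [0, 0, 20], 0],
    [[0.04, -0.14, 0], [0, 0, 30], 0],
    [[0.07, -0.18, 0], [0, 0, 40], 0],
    [[0.07, -0.18, 0], [0, 0, 40], 0]
  ]
}}

```text
time_s: 13.55
eef_pos: [579.8, 134.3, 129.6]
ee_rot: [0.0, 0.539, 0.843, -0.001]
force: [-3.0, -3.5, 3.9]
grip_width: 0.103
grip_force: 60.1
```

>>> {"op": "step_arm", "data": {
  "increments": [
    [[0.004, -0.05, 0], [0, 0, 10], 0],
    [[0.017, -0.1, 0], [0, 0, 20], 0],
    [[0.04, -0.14, 0], [0, 0, 30], 0],
    [[0.05, -0.17, 0], [0, 0, 36], 0],
    [[0.05, -0.17, 0], [0, 0, 36], 0]
  ]
}}

```text
time_s: 14.18
eef_pos: [578.0, 134.1, 129.6]
ee_rot: [0.0, 0.772, 0.636, -0.001]
force: [-3.5, -3.8, 3.4]
grip_width: 0.106
grip_force: 60.2
```

```bash
python3 - <<'E'
from h import *
from rig import ctrl
s=ctrl.sense();x=tool(s).apply([1,0,0]);print(s["eef_pos"],s["force"],s["wrist_torque"],"key yaw",np.degrees(np.arctan2(x[1],x[0])),s["eef_pos"]+2.8*x,s["joints"][5])
E
```

```text
[577.95688379 134.05946114 129.62894469] [-3.5324945  -3.7927866   3.36384962] [-0.98114958  0.80663579  0.0208303 ] key yaw 78.92176026397846 [578.49490134 136.80728307 129.6255125 ] 0.22493871449069872
```

>>> {"op": "step_arm", "data": {
  "increments": [
    [[0, -0.015, 0], [0, 0, 3], 0],
    [[0, -0.015, 0], [0, 0, 3], 0],
    [[0, 0, 0], [0, 0, 0], 0],
    [[0, 0, 0], [0, 0, 0], 20],
    [[0, 0, 0], [0, 0, 0], 50],
    [[0, 0, 0], [0, 0, 0], 60],
    [[0, 0, 0], [0, 0, 0], 60]
  ]
}}

```text
time_s: 15.05
eef_pos: [578.2, 134.7, 129.3]
ee_rot: [0.0, 0.773, 0.634, 0.0]
force: [-0.5, 0.4, -1.3]
grip_width: 0.599
grip_force: 0.0
```

>>> {"op": "step_arm", "data": {
  "increments": [
    [[0, 0, -2], [0, 0, 0], 60],
    [[0, 0, -5], [0, 0, 0], 60],
    [[0, 0, -9], [0, 0, 0], 60],
    [[-4, 0, -12], [0, 0, 0], 60],
    [[-9, 0, -12], [0, 0, 0], 60],
    [[-9, 0, -12], [0, 0, 0], 60],
    [[-9, 0, -12], [0, 0, 0], 60]
  ]
}}

```text
time_s: 15.92
eef_pos: [560.6, 46.7, 249.2]
ee_rot: [-0.0, 0.773, 0.634, 0.0]
force: [-0.5, 0.4, 0.5]
grip_width: 0.602
grip_force: 0.0
```

```bash
python3 - <<'E'
from h import *
from rig import ctrl
w=ctrl.capture("wrist");sc=ctrl.capture("scene");s=ctrl.sense();print(s["time_s"],s["eef_pos"],s["force"],s["dq"].round(3))
u,v=proj(sc,[570,80,100]).astype(int)
a=cv2.resize(w["img"][:,:,::-1],(440,330),interpolation=cv2.INTER_AREA)
a=w["img"][0:300,80:480,::-1];b=cv2.resize(sc["img"][v-50:v+50,u-66:u+66,::-1],(396,300),interpolation=cv2.INTER_CUBIC)
cv2.imwrite("pics/e.png",np.hstack([a,b]))
for z in (158,130):print(z,proj(w,[578.5,137,z])-[80,0],proj(sc,[578.5,137,z]),u-66,v-50)
for p in([578.5,137,88],[561.3,18.3,88]):print(proj(w,p)-[80,0])
E
```

```text
16.025 [560.64862789  47.25416916 249.09469487] [ 0.89553287 -0.85340829 -0.34550065] [ 0.004  0.002 -0.    -0.003  0.001 -0.002]
158 [172.06240673  72.31873416] [269.53249113 154.92941198] 189 123
130 [172.19213738  75.46309999] [269.51861196 161.76462702] 189 123
[172.34098004  79.07069596]
[178.35823267 197.81624186]
```

View pics/e.png

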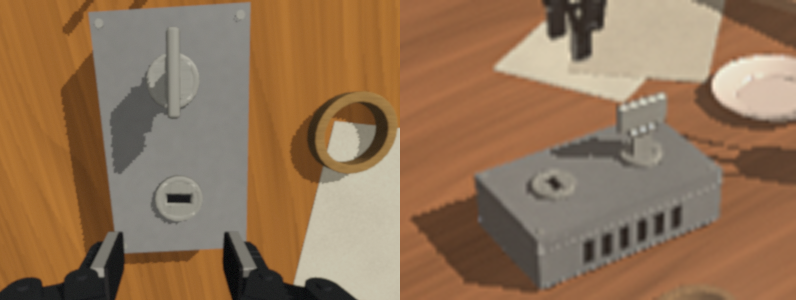

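The wrist view shows the key standing upright in the left switch with its grip from (173,28) to (173,117), along the unit's y, about 1.6 rad. The right keyhole at (180,198) is still off, and the gripper is clear.

```bash
python3 -c "
from rig import ctrl
print(ctrl.finish_job())"
```

```text
the job is handed in; nothing more can be done
None
```

I handed the job in with the key upright and fully home in the left switch, turned to on (about 1.6 rad by my estimate from the key's angle); the right switch had the broken piece, so I took the key out unturned and it is still off.

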